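Open the section press and draw out its tray

TASK

Crank the press's handwheel anticlockwise (seen from above) until you feel it reach its upper stop, then turn it back a quarter turn so that the screw cannot jam. Then slide the tray out from under the raised foot toward the front of the press, without lifting it off the base, until it rests against both stop pins, and leave the jar, the bottle and the beaker where they stand.

Things in the scene. Friction and masses are not known exactly. Their poses are not given: they have to be found in the camera images.
- press: fixed bench press on a green base plate, 310 x 280 x 16 mm (x -155 to 155, y -130 to 150 mm in its frame); origin on the table under the base, z up, front = its -x side, toward the robot. A column at (35, 100) mm carries the handwheel on top. The base top is smooth: the tray slides on it with friction about 0.2.
- foot_pad (a point): centre of the underside of the press foot (30 x 60 mm), at (35, -55) mm in the press's frame. It hangs from a grey arm 26 mm thick in x that runs along y to the column, arm top at most 96 mm above the table. Each turn of the wheel lifts it 8 mm. It starts 1 to 8 mm above the tray's tile, inside the recess, which holds the tray back; at the stop it is about 10 mm above the rims.
- pin_left (a point): top of one of two steel stop pins, 10 mm in diameter, 10 mm high, standing on the base near its front edge; this one at (-145, -15) mm in the press's frame
- pin_right (a point): top of the other stop pin, at (-145, -95) mm in the press's frame
- wheel (a joint): handwheel angle, rad, growing anticlockwise seen from above, which raises the foot. Lowest 0, hard upper stop at 17.28 (2.75 turns), starts between 0 and 5.5. At value q the crank handle stands at angle q from the press's x axis about the hub. Turning takes about 3 N at the handle; the wheel stays where it is left.
- hub (a point): top of the handwheel's hub, on its upright axis, 147 mm above the table. The wheel is black and level: a round rim 14 mm thick, 50 mm in radius to its middle line (114 mm over all), three spokes, one upright crank handle. The rim's top is 144 mm above the table, a nut on the hub reaches 150 mm.
- crank_grip (a point): point on the axis of the crank handle, 175 mm above the table: an upright black round handle, 20 mm in diameter and 52 mm high (145 to 197 mm above the table), on the rim 50 mm from the hub's axis. It spins freely on its own pin, so a gripper can hold it and go round without turning.
- tray: flat aluminium tray 150 (x) x 110 (y) x 21 mm, 0.3 to 0.6 kg, loose on the base, its x along the press's x within 4 degrees; origin at the centre of its underside. The front 55 mm (x -75 to -20) is a solid flat deck 21 mm high; behind it a recess with a white tile, rims 6 mm thick and 21 mm high. Against both pins its origin is at x = -65 mm in the press's frame.
- deck (a point): centre of the top face of the tray's flat front deck (55 x 110 mm), 37 mm above the table: the free place to press on. A downward press of 10 to 20 N with rubber-tipped fingers is enough to drag the tray; under 5 N may slip.
- jar: bystander: white plastic jar with a black cap, 72 mm in diameter, 115 mm high, origin at the centre of its underside
- flask: bystander: white plastic bottle, 56 mm in diameter, 160 mm high, origin at the centre of its underside
- beaker: bystander: glass beaker, 72 mm in diameter, 85 mm high, origin at the centre of its underside
Not all that is in view belongs to the job. Of the things shaped like the tray, the aluminium one is meant.

How it is judged:
On the way, in this order (a step that is already met when the one before it is completed fails the run):
1. the handwheel is cranked up to its stop (value of joint wheel above 17.159 rad), for 0.1 s.
2. the handwheel is turned back a quarter turn from the stop (value of joint wheel between 15.208 and 16.208 rad), for 0.3 s.
3. the tray is drawn against the stop pins (x of tray in the frame of press between -0.075 and -0.055 m and angle between the x axis of tray and the x axis of press, either way round below 0.12 rad), for 0.2 s.
At the end, for the whole second after the job is handed in: the handwheel stands a quarter turn (90 degrees, within 28 degrees either way) back from its upper stop; the tray lies flat and still on the base, its origin within 10 mm of where it touches the pins and square to them within 0.12 rad (all of step 2 and all of step 3 and z of tray in the frame of press below 0.02 m and angle between tray's own z axis and vertical below 0.06 rad and linear speed of tray below 0.01 m/s).
It fails at once if the tray is lifted off the base (more than 10 mm) (z of tray in the frame of press above 0.026 m).
It fails at once if the jar, bottle or beaker is moved more than 30 mm or tipped (distance of any of jar, flask, beaker from where it was at the start of the episode above 0.03 m or angle between any of jar, flask, beaker's own z axis and vertical above 0.3 rad).
It also fails if it takes over 72 s, if anything falls off the work surface, if the arm or the gripper's body presses on something with over 40 N, if the wrist force passes 120 N, or if a joint passes its speed limit or range.

ROBOT

A 7-joint arm with a two-finger parallel gripper is mounted at the origin on the work surface. World frame = base frame: x ahead of the robot, y to its left, z up, the work surface at z = 0. Lengths are in m, angles in rad, forces in N, time in s.
With the tool pointing down it reaches from about 0.4 to 0.85 m from the base axis. Payload 10.4 kg.
Tool frame: the origin (TCP) lies at the very end of the fingers, on their centre line; the grasp point (between the pads) lies 19 mm behind it; z points along the fingers, y is the line along which they close (so a half turn about z gives the same grasp; the last joint's range is limited). The gripper opens to 85 mm and grips with 20 to 120 N. Pads are 22 mm wide; open, the fingers measure 114 mm over their backs; the gripper's body (76 mm by 85 mm) begins 54 mm behind the grasp point. The pads swing forward as they close: fully open they stand 13 mm farther back than shut.
Start: joints at [-1.224, 0.332, -0.065, 1.46, 0.022, 1.35, -0.088], TCP at [0.226, 0.583, 0.231] pointing down, gripper open.
Joint ranges: [-2.6, 2.6], [-0.5, 2.12], [-1.47, 1.34], [0.16, 2.42], [-1.27, 4.41], [0.06, 2.06], [-2.6, 2.6]. Speed limits (rad/s): [2.22, 2.22, 2.79, 2.79, 3.14, 3.14, 3.14].

INTERFACE

Orientations are given as a unit quaternion [x, y, z, w].
In Python, from station import env, get_image, calibration, ticket, search_frame, regions_of gives the robot as it stands.
- The arm moves only by the shell command python3 -m handwheel 'ROWS' [FORCE]. ROWS is text: rows parted by semicolons, each of 7 numbers parted by spaces: the shift along the tool's x, y, z in mm, then the turn, a rotation vector about the tool's x, y, z in degrees, then the opening, from 0 (shut) to 1 (fully open). A call has 1 to 10 rows; each row shifts and turns the commanded pose from where the row before left it, along the tool's axes as they then stand; what a row does not reach is not made up. A row lasts 1/8 s, in which the tool goes at most 62.5 mm and 10.7 degrees, less where a joint would pass 70% of its speed; a pose out of reach is approached as far as the arm can. A call with a gripper value outside its range is refused whole. The fingers move at their own pace and stop on an object; FORCE is the grip in N (left out, the last holds). Time passes only in rows, so rows that do not move let the fingers close. It gives the time, the measured TCP pose, the force, the opening and the grip force at its end, in the units of the state.
- env.get_state(): the state, without advancing time (a new reading comes with each control period).
- get_image(name): name is "side" or "top"; returns (picture, depth): 400x640x3 uint8, red, green, blue; 400x640 float32, m along the optical axis (not along the pixel's ray), 0 where there is no reading.
- calibration(name): a dict with "K" (3x3 intrinsics, pixels), "dist" ([k1, k2, p1, p2, k3] as OpenCV has them; the pictures are not rectified), "pose" (4x4, takes a point from camera to world coordinates). Camera axes: x right, y down, z forward; pixel columns grow to the right and rows downward; lengths in m; the calibration is good to about 2 mm. A picture is of the moment at which its call begins. calibration takes no time and is no camera call.
- ticket.sign_off(): hands the job in; it is judged then, once.
Trained networks look in the newest picture that a camera, given by its name, has taken for a name from the list of things; names that differ only in an ending like _2 or _b are one class to them, and where a whole thing is asked for, a point or a joint stands for the part that bears it (a point fixed in the world has none). Each returns a list of dicts, best first, with "p" (0 to 1); they miss things now and then, are a little off and sometimes report something else, mostly with a low value. They report only what shows in the picture. A call takes as long as a camera call. They do not tell look-alikes from the thing itself.
- search_frame(query, camera): "centre" ([column, row] in pixels, amid what is visible of it).
- regions_of(query, camera): "region" (400x640 bool, what is visible of it) and "centre" ([column, row] in pixels, amid what is visible of it).
The state is a dict: "t": time; "joint_positions": joint angles; "joint_vel": joint speeds; "tau": joint torques, N m; "ee_pos": TCP position; "ee_rot": TCP orientation; "contact_force": force on the tool from outside, world axes, zero at the start; "wrist_torque": the same for the moment, N m; "grip_width": finger opening in m; "grip_force": force on a finger pad.
Only numpy, scipy, OpenCV 4.12 (cv2) and the standard library are available. Lean on these libraries where they do the work, as an engineer would, in place of code of your own. Each camera call takes 0.05 s, during which the arm holds its last target. There are 200 camera calls.

## Working session

There is one attempt and no reset: what is moved stays moved. The work goes in short steps, Python scripts to look and compute and a shell command to move; the robot and the scene stay as the last step left them, time stands still between calls to the robot, and variables do not carry over. Pictures are saved under pics/ and viewed, at most 10 in all, crops included, and the job is handed in when it is done.

```bash
ls; mkdir -p pics
python3 - <<'E'
from station import env,get_image,calibration
import cv2,numpy as np
for n in("top","side"):
    p,d=get_image(n); cv2.imwrite(f"pics/{n}0.png",p[:,:,::-1]); np.save(f"pics/{n}d.npy",d)
    c=calibration(n); print(n,np.round(c["K"],1).tolist(),c["dist"],np.round(c["pose"],3).tolist())
s=env.get_state(); print({k:np.round(v,3).tolist() for k,v in s.items()})
E
```

```text
pics
top [[481.2, 0.0, 324.2], [0.0, 481.2, 209.9], [0.0, 0.0, 1.0]] [-0.11488643  0.          0.          0.          0.        ] [[0.012, -0.994, 0.112, 0.377], [-1.0, -0.01, 0.017, 0.031], [-0.016, -0.112, -0.994, 1.519], [0.0, 0.0, 0.0, 1.0]]
side [[381.9, 0.0, 312.3], [0.0, 381.9, 194.5], [0.0, 0.0, 1.0]] [-0.05032917  0.          0.          0.          0.        ] [[0.998, -0.025, 0.063, 0.432], [-0.067, -0.54, 0.839, -0.932], [0.013, -0.841, -0.54, 0.747], [0.0, 0.0, 0.0, 1.0]]
{'t': 0.1, 'joint_positions': [-1.224, 0.333, -0.065, 1.461, 0.022, 1.35, -0.089], 'joint_vel': [0.001, -0.001, 0.001, -0.002, -0.001, -0.0, -0.0], 'tau': [0.0, -62.674, 0.048, -39.244, 0.016, 0.007, 0.0], 'ee_pos': [0.226, 0.582, 0.231], 'ee_rot': [0.184, 0.983, -0.001, -0.0], 'contact_force': [0.413, -0.091, -0.092], 'wrist_torque': [-0.014, -0.028, 0.041], 'grip_force': 0.0, 'grip_width': 0.086}
```

View pics/top0.png

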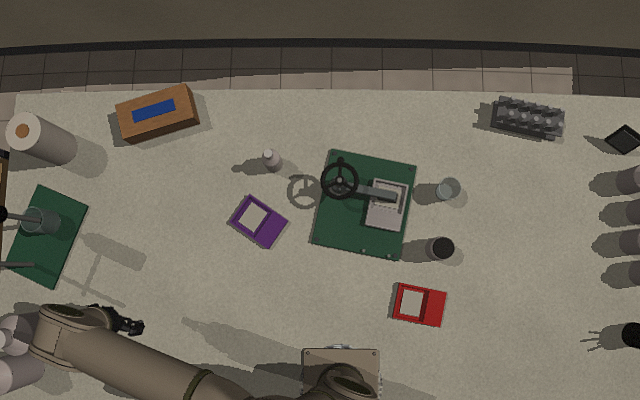

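View pics/side0.png

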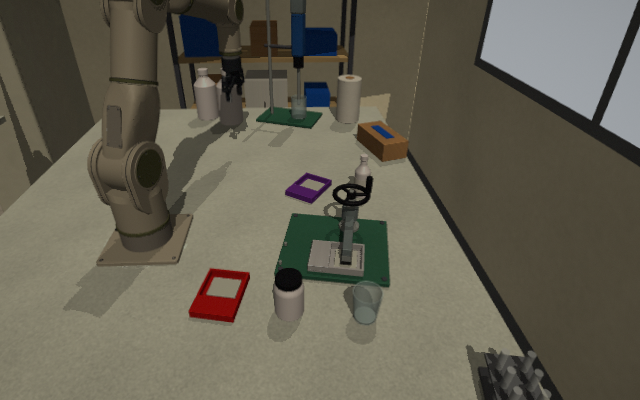

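The top view shows the press at about (362,205), with its hub at (340,181) and the crank handle near (340,161). Tray-like things are aluminium (386,205), purple (258,221) and red (419,304). I choose the aluminium one, on the base under the foot. The jar is at (440,248), the beaker at (448,188) and the bottle at (271,160).

```bash
cat > h.py <<'E'
import cv2,numpy as np
from station import env,get_image,calibration
def ray(n,uv):
    c=calibration(n);uv=np.asarray(uv,np.float32).reshape(-1,1,2)
    q=cv2.undistortPoints(uv,c["K"],c["dist"]).reshape(-1,2)
    return c["pose"][:3,3],np.c_[q,np.ones(len(q))]@c["pose"][:3,:3].T
def onz(n,uv,z):
    o,r=ray(n,uv); return o+r*((z-o[2])/r[:,2])[:,None]
def cloud(n,d):
    v,u=np.nonzero(d>0); o,r=ray(n,np.c_[u,v]); return o+r*d[v,u][:,None],np.c_[u,v]
E
python3 - <<'E'
from h import *
p=cv2.imread("pics/top0.png");d=np.load("pics/topd.npy")
hsv=cv2.cvtColor(p,cv2.COLOR_BGR2HSV)
m=cv2.inRange(hsv,(60,60,20),(95,255,255)); m[:,:300]=0;m[:,425:]=0;m[:140]=0;m[270:]=0
v,u=np.nonzero(m); P=onz("top",np.c_[u,v],0.016)[:,:2].astype(np.float32)
(c,s,a)=cv2.minAreaRect(P); B=cv2.boxPoints((c,s,a)); print("base",c,s,a,B.round(3).tolist())
# press yaw: edge direction nearest x
e=B[1]-B[0]; yaw=(np.degrees(np.arctan2(e[1],e[0]))+45)%90-45; t=np.radians(yaw)
R=np.array([[np.cos(t),-np.sin(t)],[np.sin(t),np.cos(t)]]); O=np.array(c)-R@[0,.01]; print("yaw",yaw,"O",O)
C,U=cloud("top",d); L=(C[:,:2]-O)@R
w=(np.hypot(L[:,0]-.035,L[:,1]-.1)<.08)
q=w&(C[:,2]>.12)&(C[:,2]<.16); print("rim minmax",L[q].min(0),L[q].max(0),q.sum())
q=w&(C[:,2]>.165)&(C[:,2]<.22); print("handle",q.sum(),L[q].mean(0),C[q].mean(0),C[q].max(0),U[q].mean(0))
g=(C[:,2]>.03)&(C[:,2]<.045)&(np.abs(L[:,0])<.16)&(np.abs(L[:,1]+.05)<.1)
print("tray",cv2.minAreaRect(L[g].astype(np.float32)),L[g].min(0),L[g].max(0))
for n,(uu,vv),z in(("jar",(440,248),.115),("beaker",(448,188),.085),("bottle",(268,154),.16)):
    X=onz("top",[(uu,vv)],z)[0];print(n,X,(X[:2]-O)@R)
print("hub px->",(onz("top",[(340,181)],.15)[0,:2]-O)@R)
cv2.imwrite("pics/crop.png",cv2.resize(p[135:275,295:475],None,fx=4,fy=4,interpolation=cv2.INTER_CUBIC))
E
```

```text
base (0.5665547847747803, -0.06829281151294708) (0.27679362893104553, 0.3070851266384125) 78.86856842041016 [[0.3889999985694885, -0.17399999499320984], [0.6899999976158142, -0.23399999737739563], [0.7440000176429749, 0.03799999877810478], [0.4429999887943268, 0.09700000286102295]]
yaw -11.131432 O [ 0.56462418 -0.07810468]
rim minmax [-0.01859421  0.04361823] [0.09250292 0.15461027] 670
handle 53 [0.08422577 0.10673171] [0.66787105 0.01035842 0.19002154] [0.67883936 0.01966429 0.20106799] [340.30188679 160.        ]
tray ((-0.030091747641563416, -0.05722585693001747), (0.1078248992562294, 0.23388764262199402), 89.69903564453125) [-0.14681494 -0.11166653] [ 0.08665006 -0.00325112]
jar [ 0.42603795 -0.28433138  0.115     ] [-0.09616482 -0.22910244]
beaker [ 0.60845686 -0.31806835  0.085     ] [ 0.0893355  -0.22698687]
bottle [0.69063462 0.21915608 0.16      ] [0.06625055 0.31599598]
hub px-> [0.03229929 0.09628255]
```

View pics/crop.png

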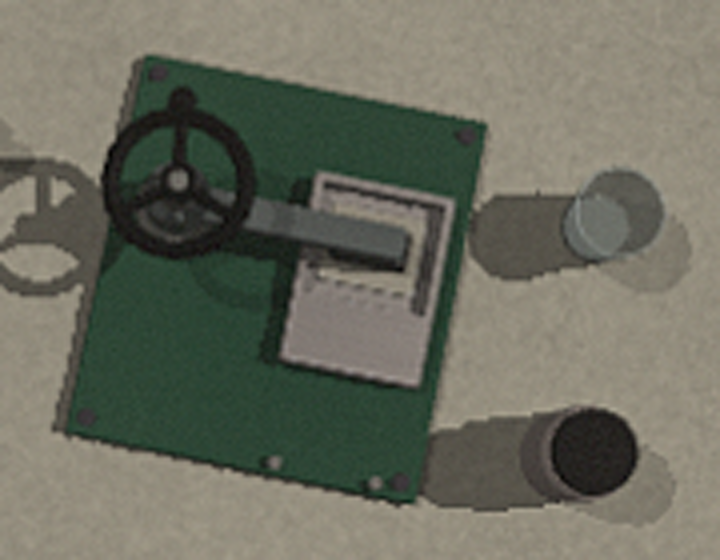

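The crop confirms the aluminium tray: its flat deck faces front at crop (355,325), the foot is in the recess, and the pins are at (272,462) and (375,483). The handle is at crop (182,98). Every measured point matches the given geometry, with press yaw -11.1° and q ≈ 0.13. Next I work out the approach.

```bash
cat >> h.py <<'E'
from scipy.spatial.transform import Rotation as Ro
O=np.array([.56462,-.0781]);t=np.radians(-11.13);R=np.array([[np.cos(t),-np.sin(t)],[np.sin(t),np.cos(t)]])
def rel(xy,z):
    "tool-axis shift (mm) to press-frame xy at world z; also press-frame TCP now, tool y angle error"
    s=env.get_state();r=Ro.from_quat(s["ee_rot"]);w=np.r_[O+R@np.array(xy),z]
    T=r.as_matrix();G=np.eye(3);G[:2,:2]=R;want=G@np.diag([-1,1,-1])
    print("shift",(1e3*T.T@(w-s["ee_pos"])).round(1),"turn",np.degrees((r.inv()*Ro.from_matrix(want)).as_rotvec()).round(2),"now",((s["ee_pos"][:2]-O)@R).round(4),s["ee_pos"][2].round(4),"F",np.round(s["contact_force"],1),"t",s["t"])
E
python3 -c "
from h import *
rel((.035+.05*np.cos(.135),.1+.05*np.sin(.135)),.24)"
```

```text
shift [-619.3 -373.6   -8.9] turn [ -0.07  -0.   -10.06] now [-0.46    0.5827] 0.2306 F [ 0.4 -0.1 -0.1] t 0.1
```

```bash
python3 -m handwheel '0 0 -9 0 0 -10 1; -40 -35 0 0 0 0 1; -40 -35 0 0 0 0 1; -40 -35 0 0 0 0 1; -40 -35 0 0 0 0 1; -40 -35 0 0 0 0 1; -40 -35 0 0 0 0 1; -40 -35 0 0 0 0 1; -40 -35 0 0 0 0 1; -40 -35 0 0 0 0 1' 60
python3 -m handwheel '-40 -35 0 0 0 0 1; -40 -35 0 0 0 0 1; -40 -35 0 0 0 0 1; -40 -35 0 0 0 0 1; 0 0 0 0 0 0 1; 0 0 0 0 0 0 1'
python3 -c "
from h import *
print(env.get_state()['joint_positions'])
rel((.035+.05*np.cos(.135),.1+.05*np.sin(.135)),.16)"
```

```text
t: 1.35
ee_pos: [0.5186, 0.2024, 0.2401]
ee_rot: [0.097, 0.995, -0.0, -0.0]
contact_force: [1.0, -0.1, -0.7]
grip_width: 0.0854
grip_force: 0.0
t: 2.1
ee_pos: [0.6474, 0.0359, 0.2397]
ee_rot: [0.097, 0.995, 0.0, -0.001]
contact_force: [-0.0, 0.2, 0.3]
grip_width: 0.0852
grip_force: 0.0
[-0.38857262  0.38902062  0.35578251  1.39785508 -0.13536438  1.37973467
  1.34415114]
shift [-25.4 -21.1  79.6] turn [ 0.01 -0.07 -0.06] now [0.0592 0.1279] 0.2397 F [-0.   0.2  0.3] t 2.1
```

```bash
python3 -m handwheel '-25 -21 0 0 0 0 1; 0 0 0 0 0 0 1; 0 0 20 0 0 0 1; 0 0 30 0 0 0 1; 0 0 30 0 0 0 1; 0 0 0 0 0 0 1; 0 0 0 0 0 0 0; 0 0 0 0 0 0 0; 0 0 0 0 0 0 0; 0 0 0 0 0 0 0' 60
python3 -m handwheel '0 0 0 0 0 0 0; 0 0 0 0 0 0 0; 0 0 0 0 0 0 0'
python3 - <<'E'
from h import *
rel((.035+.05*np.cos(.135),.1+.05*np.sin(.135)),.16)
p,d=get_image("top");q,_=get_image("side")
a=cv2.resize(p[120:260,270:450],(540,420));b=cv2.resize(q[120:300,240:440],None,fx=2,fy=2)
cv2.imwrite("pics/g1.png",cv2.resize(b,None,fx=1.4,fy=1.4)[:,:,::-1])
E
```

```text
t: 3.35
ee_pos: [0.6684, 0.01, 0.1611]
ee_rot: [0.098, 0.995, 0.0, 0.0]
contact_force: [-2.3, -0.4, 1.9]
grip_width: 0.0182
grip_force: 58.4
t: 3.72
ee_pos: [0.6684, 0.01, 0.1611]
ee_rot: [0.098, 0.995, 0.0, 0.0]
contact_force: [-1.2, -0.2, 5.8]
grip_width: 0.0177
grip_force: 58.6
shift [0.3 0.2 1.1] turn [ 0.02  0.05 -0.06] now [0.0848 0.1065] 0.1611 F [-1.2 -0.2  5.8] t 3.725
```

View pics/g1.png

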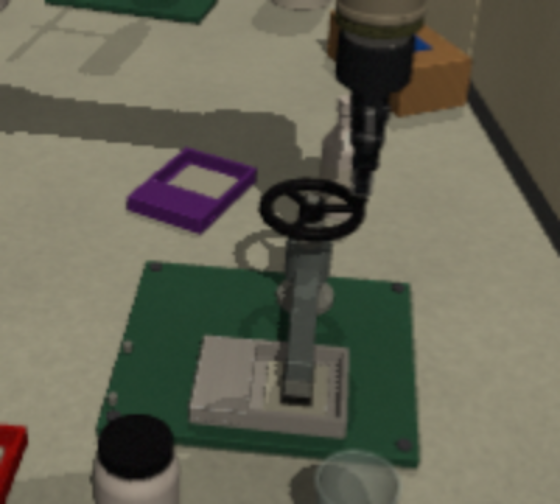

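The side view shows the fingers closed round the crank handle at crop (365,185), and the width and force agree. Next is the circle table.

```bash
python3 -c "
import numpy as np
a=np.radians(7.7+20*np.arange(19));x=np.round(-50*np.cos(a),1);y=np.round(50*np.sin(a),1)
for i in range(18):print(i,round(x[i+1]-x[i],1),round(y[i+1]-y[i],1))"
```

```text
0 5.2 16.5
1 10.6 13.8
2 14.7 9.3
3 17.0 3.7
4 17.2 -2.4
5 15.4 -8.0
6 11.7 -12.9
7 6.6 -16.0
8 0.6 -17.4
9 -5.2 -16.5
10 -10.6 -13.8
11 -14.7 -9.3
12 -17.0 -3.7
13 -17.2 2.4
14 -15.4 8.0
15 -11.7 12.9
16 -6.6 16.0
17 -0.6 17.4
```

```bash
python3 -m handwheel '5.2 16.5 0 0 0 0 0; 10.6 13.8 0 0 0 0 0; 14.7 9.3 0 0 0 0 0; 17 3.7 0 0 0 0 0; 17.2 -2.4 0 0 0 0 0; 15.4 -8 0 0 0 0 0; 11.7 -12.9 0 0 0 0 0; 6.6 -16 0 0 0 0 0; 0.6 -17.4 0 0 0 0 0'
python3 -c "
from h import *
rel((.035-.05*np.cos(.135),.1-.05*np.sin(.135)),.16)"
```

```text
t: 4.95
ee_pos: [0.5685, 0.0172, 0.1611]
ee_rot: [0.097, 0.995, 0.001, 0.001]
contact_force: [4.9, 4.3, 3.3]
grip_width: 0.0182
grip_force: 59.4
shift [-0.  -1.   1.1] turn [0.13 0.05 0.03] now [-0.0145  0.0942] 0.1611 F [4.9 4.3 3.3] t 4.95
```

```bash
python3 -m handwheel '-5.2 -16.5 0 0 0 0 0; -10.6 -13.8 0 0 0 0 0; -14.7 -9.3 0 0 0 0 0; -17 -3.7 0 0 0 0 0; -17.2 2.4 0 0 0 0 0; -15.4 8 0 0 0 0 0; -11.7 12.9 0 0 0 0 0; -6.6 16 0 0 0 0 0; -0.6 17.4 0 0 0 0 0'
python3 -m handwheel '5.2 16.5 0 0 0 0 0; 10.6 13.8 0 0 0 0 0; 14.7 9.3 0 0 0 0 0; 17 3.7 0 0 0 0 0; 17.2 -2.4 0 0 0 0 0; 15.4 -8 0 0 0 0 0; 11.7 -12.9 0 0 0 0 0; 6.6 -16 0 0 0 0 0; 0.6 -17.4 0 0 0 0 0'
python3 -c "
from h import *
rel((.035-.05*np.cos(.135),.1-.05*np.sin(.135)),.16)"
```

```text
t: 6.08
ee_pos: [0.6685, 0.008, 0.161]
ee_rot: [0.099, 0.995, -0.001, 0.0]
contact_force: [-8.3, -3.5, 11.0]
grip_width: 0.0179
grip_force: 60.2
t: 7.2
ee_pos: [0.5684, 0.0165, 0.1611]
ee_rot: [0.097, 0.995, 0.001, 0.0]
contact_force: [3.9, 3.5, 4.6]
grip_width: 0.0181
grip_force: 59.6
shift [ 0.  -0.3  1.1] turn [0.11 0.03 0.  ] now [-0.0145  0.0936] 0.1611 F [3.9 3.5 4.6] t 7.2
```

```bash
python3 -m handwheel '-5.2 -16.5 0 0 0 0 0; -10.6 -13.8 0 0 0 0 0; -14.7 -9.3 0 0 0 0 0; -17 -3.7 0 0 0 0 0; -17.2 2.4 0 0 0 0 0; -15.4 8 0 0 0 0 0; -11.7 12.9 0 0 0 0 0; -6.6 16 0 0 0 0 0; -0.6 17.4 0 0 0 0 0'
python3 -m handwheel '5.2 16.5 0 0 0 0 0; 10.6 13.8 0 0 0 0 0; 14.7 9.3 0 0 0 0 0; 17 3.7 0 0 0 0 0; 17.2 -2.4 0 0 0 0 0; 15.4 -8 0 0 0 0 0; 11.7 -12.9 0 0 0 0 0; 6.6 -16 0 0 0 0 0; 0.6 -17.4 0 0 0 0 0'
python3 -c "
from h import *
rel((.035-.05*np.cos(.135),.1-.05*np.sin(.135)),.16)"
```

```text
t: 8.32
ee_pos: [0.6684, 0.0075, 0.161]
ee_rot: [0.099, 0.995, -0.001, 0.0]
contact_force: [-7.1, -4.1, 10.8]
grip_width: 0.0178
grip_force: 60.3
t: 9.45
ee_pos: [0.5684, 0.0164, 0.161]
ee_rot: [0.097, 0.995, 0.001, 0.0]
contact_force: [5.0, 3.6, 5.7]
grip_width: 0.0181
grip_force: 59.6
shift [ 0.  -0.2  1. ] turn [0.11 0.02 0.  ] now [-0.0145  0.0935] 0.161 F [5.  3.6 5.7] t 9.45
```

```bash
python3 -m handwheel '-5.2 -16.5 0 0 0 0 0; -10.6 -13.8 0 0 0 0 0; -14.7 -9.3 0 0 0 0 0; -9 -2.5 0 0 0 0 0; 0 0 0 0 0 0 0'
python3 -m handwheel '-4 -0.9 0 0 0 0 0; -2 -0.3 0 0 0 0 0; 0 0 0 0 0 0 0'
python3 -m handwheel '-2 0 0 0 0 0 0; 0 0 0 0 0 0 0'
python3 -c "
from h import *
rel((.035,.05),.16)"
```

```text
t: 10.07
ee_pos: [0.5998, -0.0349, 0.1611]
ee_rot: [0.098, 0.995, -0.0, 0.001]
contact_force: [1.0, -2.7, 7.5]
grip_width: 0.0181
grip_force: 59.9
t: 10.45
ee_pos: [0.6046, -0.0366, 0.161]
ee_rot: [0.098, 0.995, -0.0, -0.0]
contact_force: [-1.0, -1.1, 9.9]
grip_width: 0.0177
grip_force: 60.2
t: 10.7
ee_pos: [0.6065, -0.0371, 0.161]
ee_rot: [0.098, 0.995, -0.0, -0.0]
contact_force: [-1.4, 0.0, 10.0]
grip_width: 0.018
grip_force: 60.2
shift [-1.9  1.7  1. ] turn [-0.03 -0.02 -0.12] now [0.0331 0.0483] 0.161 F [-1.4  0.  10. ] t 10.7
```

```bash
python3 -m handwheel '-2 0 0 0 0 0 0; 0 0 0 0 0 0 0'
python3 -m handwheel '-2 0 0 0 0 0 0; 0 0 0 0 0 0 0'
python3 -m handwheel '-2 0 0 0 0 0 0; 0 0 0 0 0 0 0'
python3 -c "
from h import *
rel((.035,.05),.16)"
```

```text
t: 10.95
ee_pos: [0.6084, -0.0375, 0.161]
ee_rot: [0.098, 0.995, -0.0, -0.0]
contact_force: [-1.9, -0.6, 10.6]
grip_width: 0.0176
grip_force: 60.2
t: 11.2
ee_pos: [0.6089, -0.0376, 0.1609]
ee_rot: [0.098, 0.995, -0.0, -0.002]
contact_force: [-11.7, 1.0, 15.9]
grip_width: 0.0183
grip_force: 60.8
t: 11.45
ee_pos: [0.6092, -0.0377, 0.1608]
ee_rot: [0.098, 0.995, 0.0, -0.004]
contact_force: [-21.3, 1.8, 23.0]
grip_width: 0.0183
grip_force: 61.5
shift [1.  1.7 0.9] turn [-0.02 -0.44 -0.11] now [0.036  0.0483] 0.1608 F [-21.3   1.8  23. ] t 11.45
```

The stop is felt: the force rises about 10 N per 2 mm. Now back a quarter turn.

```bash
python3 -m handwheel '0 0 0 0 0 0 0; 4 0.5 0 0 0 0 0; 15.5 2.6 0 0 0 0 0; 13.9 7.4 0 0 0 0 0; 11.1 11.4 0 0 0 0 0; 7.1 14.2 0 0 0 0 0; 2.4 15.5 0 0 0 0 0; 0 0 0 0 0 0 0; 0 0 0 0 0 0 0; 0 0 0 0 0 0 0'
python3 -c "
from h import *
rel((-.015,.10),.16)"
```

```text
t: 12.7
ee_pos: [0.57, 0.0245, 0.161]
ee_rot: [0.097, 0.995, 0.001, 0.0]
contact_force: [0.6, 2.7, 8.1]
grip_width: 0.0182
grip_force: 59.9
shift [ 0.5 -1.7  1. ] turn [ 0.07  0.04 -0.04] now [-0.0145  0.1017] 0.161 F [0.6 2.7 8.1] t 12.7
```

```bash
python3 -m handwheel '0 0 0 0 0 0 0.5; 0 0 0 0 0 0 0.5; 0 0 0 0 0 0 0.5; 0 0 -20 0 0 0 0.5; 0 0 -40 0 0 0 0.5; 0 0 -30 0 0 0 0.3; 0 0 0 0 0 0 0; 0 0 0 0 0 0 0'
python3 - <<'E'
from h import *
p,d=get_image("top");s,ds=get_image("side")
for n,dd in(("top",d),("side",ds)):
    C,U=cloud(n,dd);L=(C[:,:2]-O)@R
    w=(np.hypot(L[:,0]-.035,L[:,1]-.1)<.08)&(C[:,2]>.165)&(C[:,2]<.2);
    if w.sum():print(n,"handle",w.sum(),L[w].mean(0))
    g=(C[:,2]>.032)&(C[:,2]<.042)&(L[:,0]>-.12)&(L[:,0]<.1)&(np.abs(L[:,1]+.06)<.075)
    print(n,"tray",g.sum(),cv2.minAreaRect(L[g].astype(np.float32)) if g.sum() else 0,L[g].min(0),L[g].max(0))
rel((-.036,-.057),.06)
cv2.imwrite("pics/a2.png",np.hstack([cv2.resize(s[120:300,240:440],(400,360)),cv2.resize(p[135:275,295:475],(400,360))])[:,:,::-1])
E
```

```text
t: 13.7
ee_pos: [0.5692, 0.0243, 0.2494]
ee_rot: [0.098, 0.995, -0.0, -0.001]
contact_force: [-1.1, 0.5, -0.4]
grip_width: 0.0001
grip_force: 0.0
top tray 691 ((0.010790504515171051, -0.057216402143239975), (0.10740683972835541, 0.15073572099208832), 89.70655822753906) [-0.06483979 -0.11124257] [ 0.08626887 -0.00326674]
side handle 77 [-0.01411268  0.09671788]
side tray 773 ((0.00940702110528946, -0.06048283725976944), (0.15019674599170685, 0.11502843350172043), 0.1762450635433197) [-0.06576402 -0.11797385] [ 0.08449326 -0.00294357]
shift [  20.  -158.2  189.2] turn [-0.04 -0.11 -0.05] now [-0.0155  0.1013] 0.249 F [ 0.3 -0.1  0. ] t 13.8
```

View pics/a2.png

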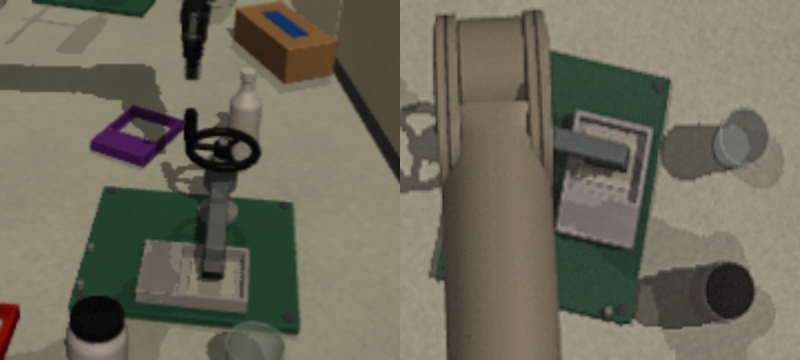

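The handle stands toward the front (left crop, 190,125) and the foot is raised. The tray is at press (10.5, -58) mm and square, so it needs a drag of about 75 mm.

```bash
python3 -m handwheel '10 -53 0 0 0 0 0; 10 -53 0 0 0 0 0; 1 -52 0 0 0 0 0; 0 0 60 0 0 0 0; 0 0 60 0 0 0 0; 0 0 50 0 0 0 0; 0 0 30 0 0 0 0; 0 0 0 0 0 0 0'
python3 -c "
from h import *
rel((-.037,-.057),.037)"
```

```text
t: 14.8
ee_pos: [0.516, -0.1264, 0.0478]
ee_rot: [0.098, 0.995, -0.0, -0.003]
contact_force: [0.1, -0.2, 0.5]
grip_width: -0.0006
grip_force: 0.0
shift [-1.4 -0.3 10.8] turn [-0.06 -0.32 -0.07] now [-0.0383 -0.0567] 0.0478 F [ 0.1 -0.2  0.5] t 14.8
```

```bash
python3 -m handwheel '0 0 8 0 0 0 0; 0 0 3 0 0 0 0; 0 0 0 0 0 0 0'
python3 -m handwheel '0 0 2 0 0 0 0; 0 0 0 0 0 0 0'
```

```text
t: 15.18
ee_pos: [0.5187, -0.1265, 0.0398]
ee_rot: [0.097, 0.995, 0.0, 0.0]
contact_force: [-0.2, -0.2, -0.3]
grip_width: 0.0001
grip_force: 0.0
t: 15.42
ee_pos: [0.5184, -0.1265, 0.0374]
ee_rot: [0.097, 0.995, 0.0, 0.0]
contact_force: [0.4, -0.7, 1.1]
grip_width: -0.0
grip_force: 0.0
```

```bash
python3 -m handwheel '0 0 2 0 0 0 0; 0 0 0 0 0 0 0'
python3 -m handwheel '0 0 1.5 0 0 0 0; 0 0 0 0 0 0 0'
```

```text
t: 15.68
ee_pos: [0.519, -0.1267, 0.0371]
ee_rot: [0.098, 0.995, 0.0, 0.001]
contact_force: [-6.7, 2.2, 21.9]
grip_width: 0.0
grip_force: 10.5
t: 15.92
ee_pos: [0.5197, -0.1268, 0.0369]
ee_rot: [0.098, 0.995, 0.001, 0.001]
contact_force: [-10.6, 3.4, 37.2]
grip_width: 0.0001
grip_force: 18.5
```

```bash
python3 -m handwheel '0 0 -2 0 0 0 0; 4 0 0 0 0 0 0; 6 0 0 0 0 0 0; 6 0 0 0 0 0 0; 6 0 0 0 0 0 0; 0 0 0 0 0 0 0'
python3 - <<'E'
from h import *
rel((-.1125,-.057),.037)
s,ds=get_image("side")
C,U=cloud("side",ds);L=(C[:,:2]-O)@R
g=(C[:,2]>.032)&(C[:,2]<.042)&(L[:,0]>-.17)&(L[:,0]<.1)&(np.abs(L[:,1]+.06)<.075)
print(np.percentile(L[g][:,0],[.5,99.5]))
E
```

```text
t: 16.68
ee_pos: [0.4981, -0.1225, 0.0371]
ee_rot: [0.097, 0.995, 0.0, 0.002]
contact_force: [-1.3, 1.2, 11.5]
grip_width: -0.0002
grip_force: 6.0
shift [55.8 -0.7 -0.1] turn [ 0.03  0.2  -0.06] now [-0.0567 -0.0564] 0.0371 F [-1.3  1.2 11.5] t 16.675
[-0.08547437  0.06427874]
```

```bash
python3 -m handwheel '4 0 0.5 0 0 0 0; 7 0 0 0 0 0 0; 7 0 0 0 0 0 0; 7 0 0 0 0 0 0; 7 0 0 0 0 0 0; 7 0 0 0 0 0 0; 6 0 0 0 0 0 0; 4 0 0 0 0 0 0; 0 0 0 0 0 0 0'
python3 - <<'E'
from h import *
rel((-.1125,-.057),.037)
s,ds=get_image("side")
C,U=cloud("side",ds);L=(C[:,:2]-O)@R
g=(C[:,2]>.032)&(C[:,2]<.042)&(L[:,0]>-.17)&(L[:,0]<.1)&(np.abs(L[:,1]+.06)<.075)
print(np.percentile(L[g][:,0],[.5,99.5]))
E
```

```text
t: 17.85
ee_pos: [0.4512, -0.1131, 0.0371]
ee_rot: [0.097, 0.995, 0.0, 0.003]
contact_force: [2.1, -0.6, 15.9]
grip_width: 0.0002
grip_force: 7.6
shift [ 7.9 -0.8  0. ] turn [ 0.05  0.31 -0.06] now [-0.1046 -0.0562] 0.0371 F [ 2.1 -0.6 15.9] t 17.85
[-0.13309276  0.0162904 ]
```

```bash
python3 -m handwheel '3 0 0 0 0 0 0; 2 0 0 0 0 0 0; 2 0 0 0 0 0 0; 0 0 0 0 0 0 0'
python3 -m handwheel '2 0 0 0 0 0 0; 0 0 0 0 0 0 0'
```

```text
t: 18.4
ee_pos: [0.4448, -0.1118, 0.0371]
ee_rot: [0.097, 0.995, 0.0, 0.003]
contact_force: [3.2, -1.5, 11.7]
grip_width: -0.0001
grip_force: 6.0
t: 18.65
ee_pos: [0.4431, -0.1115, 0.0371]
ee_rot: [0.097, 0.995, -0.0, 0.003]
contact_force: [5.0, -0.3, 10.7]
grip_width: -0.0001
grip_force: 5.3
```

```bash
python3 -m handwheel '2 0 0.3 0 0 0 0; 0 0 0 0 0 0 0'
python3 -m handwheel '0 0 -6 0 0 0 0; 0 0 -40 0 0 0 0; 0 0 -60 0 0 0 0; 0 0 -50 0 0 0 0; 0 0 0 0 0 0 0'
python3 - <<'E'
from h import *
p,d=get_image("top");s,ds=get_image("side")
C,U=cloud("side",ds);L=(C[:,:2]-O)@R
g=(C[:,2]>.032)&(C[:,2]<.042)&(L[:,0]>-.17)&(L[:,0]<.1)&(np.abs(L[:,1]+.06)<.075)
print(np.percentile(L[g][:,0],[.5,99.5]),cv2.minAreaRect(L[g].astype(np.float32)))
w=(np.hypot(L[:,0]-.035,L[:,1]-.1)<.08)&(C[:,2]>.165)&(C[:,2]<.2);print("handle",L[w].mean(0))
cv2.imwrite("pics/a3.png",np.hstack([cv2.resize(s[120:300,240:440],(400,360)),cv2.resize(p[135:275,295:475],(400,360))])[:,:,::-1])
E
```

```text
t: 18.9
ee_pos: [0.4417, -0.1112, 0.0371]
ee_rot: [0.097, 0.995, -0.0, 0.004]
contact_force: [7.0, -2.2, 11.9]
grip_width: 0.0004
grip_force: 5.7
t: 19.52
ee_pos: [0.4393, -0.1109, 0.1943]
ee_rot: [0.098, 0.995, 0.001, 0.003]
contact_force: [-0.2, -0.6, -0.9]
grip_width: -0.0001
grip_force: 0.0
[-0.13899282  0.01016744] ((-0.06446503102779388, -0.059741947799921036), (0.14983591437339783, 0.11580367386341095), 0.06064392253756523)
handle [-0.01422753  0.09599731]
```

View pics/a3.png

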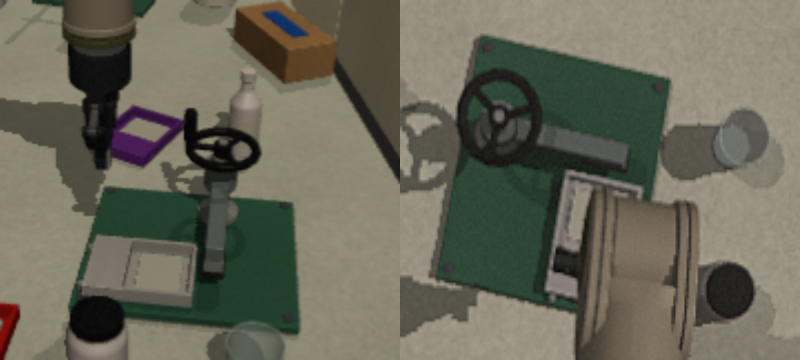

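The tray is against the pins (left crop, front edge at 85,265) with its origin at x ≈ -64.5 mm, square and clear of the foot. The wheel handle still points to the front, and the jar, beaker and bottle have not moved.

```bash
python3 -c "
from station import ticket
print(ticket.sign_off())"
```

```text
the job is handed in; nothing more can be done
None
```

The job is done and handed in at about 20 s: the wheel went to its upper stop and back a quarter turn, the tray rests square against both stop pins, and the jar, bottle and beaker were not touched (the sign-off returned no verdict).

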